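# Put away the sanding sleeve from the spindle sander

### The job

Take the coarse sanding sleeve off the drum of the spindle sander and put it away on the empty post of the sleeve rack, upright and fully down, set down and not dropped. The clamp knob on top of the drum has a left-hand thread: loosen it by turning it clockwise, seen from above, until you feel it come up against its retaining clip, but do not force it on against the clip and drag the locked spindle round with it. Only then, with the drum slack, draw the sleeve straight up over the knob; leave the knob on the machine and do not disturb the other sleeves or the offcut.

Things in the scene. Friction and masses are not known exactly. Their poses are not given: they have to be found in the camera images.
- knob_mid (a point): Machine point (turns with neither knob nor drum) on the vertical spindle axis, half-way up the tight knob. Black octagonal knob: 40 mm across flats, 43 over corners, 20 tall, underside 10 mm above the sleeve's rim. Left-hand thread: clockwise from above loosens. It takes 0.35 N m, rises 0.6 mm per rad and is stopped by a clip; how far it has to turn is not known: 1.1 to 3.0 rad.
- drum: Expanding drum on the spindle. Origin on the spindle axis, under its steel flange (60 mm wide, 6 thick, 2 mm above the sander's flat table, 290 x 370 mm, 12 high); z up. The sleeve stands on it: 6 to 82 mm above this origin; tight knob: 92 to 112. It turns with the spindle, whose lock holds only 1.4 N m: a knob forced on against its clip, or tightened, drags it round; 0.2 rad is the limit.
- shoe_face (a point): Middle of the outer face of one of the drum's three rubber-faced shoes, 44 mm above the drum's origin on its x axis: about 25 mm from the axis while it clamps the sleeve, however tightly; it lets go some 0.6 rad before the clip, then draws in by 1.6 mm per rad, to 24.0 mm at the clip. Properly slack is under 24.3 mm.
- sleeve_mid (a point): Centre, half-way up, of the sleeve to put away: a stiff brown abrasive tube on the drum, 54 mm outside, 50 mm bore, 76 mm tall, about 60 g; z along its axis, up. The knob (43 mm) passes through its bore. Grip it across its outside, just below its upper rim; the knob stands up to 32 mm above that rim. Clamped, it holds against 5 to 40 N of pull; slack, it slides off freely.
- post_empty: The empty post of the rack: a round wooden foot 84 mm wide, 12 mm thick, with a dowel 25 mm thick standing 55 mm above the foot. Origin on its axis at the underside of the foot (which lies on the rack's 12 mm board); z up. A sleeve that is fully down stands on the foot, round the dowel. The three posts stand in a row, 110 mm apart, in any order.
- sleeve_big_mid (a point): Bystander on another post: centre of a wide sleeve, 78 mm outside, 76 mm tall, standing round its dowel.
- sleeve_slim_mid (a point): Bystander on another post: centre of a slim sleeve, 29 mm outside, 114 mm tall, standing round its dowel.
- offcut: Bystander: wooden offcut, 110 x 60 x 19 mm, lying flat on the left part of the sander's table, 105 mm or more from the spindle axis; origin under its centre.
Not all that is in view belongs to the job. What is shaped like the part that bears sleeve_mid but green is not meant.

How it is judged:
On the way, in this order (a step that is already met when the one before it is completed fails the run):
1. the knob has been turned clockwise until the drum's shoes have drawn in and let go of the sleeve (x of shoe_face in the frame of drum below 0.0243 m), for 0.2 s.
2. the sleeve has been drawn up clear of the drum and the knob (z of sleeve_mid in the frame of drum above 0.135 m), for 0.1 s.
At the end, for the whole second after the job is handed in: The 54 mm sleeve stands upright (within 6 degrees) over the empty post, its lower edge down on the post's foot within 4 mm, released and at rest (horizontal distance between sleeve_mid and post_empty below 0.018 m and z of sleeve_mid in the frame of post_empty between 0.046 and 0.054 m and angle between sleeve_mid's own z axis and vertical below 0.1 rad and linear speed of sleeve below 0.02 m/s); the robot touches nothing.
It fails at once if the locked spindle with its drum has been dragged round by more than 0.2 rad (11 degrees) (angle between the x axis of drum and the x axis of knob_mid, either way round above 0.2 rad).
It fails at once if the sleeve was dragged up by more than 6 mm while still held by the drum with more than 12 N (z of sleeve_mid in the frame of drum above 0.05 m and contact force between sleeve and drum above 12 N).
It fails at once if the sleeve was dropped onto the post (faster than 0.5 m/s there, a fall of 13 mm) (horizontal distance between sleeve_mid and post_empty below 0.04 m and z of sleeve_mid in the frame of post_empty below 0.12 m and linear speed of sleeve above 0.5 m/s).
It fails at once if another sleeve was moved by more than 20 mm (distance of any of sleeve_big_mid, sleeve_slim_mid from where it was at the start of the episode above 0.02 m).
It fails at once if the offcut was moved by more than 20 mm (distance of offcut from where it was at the start of the episode above 0.02 m).
It also fails if it takes over 72 s, if anything falls off the work surface, if the arm or the gripper's body presses on something with over 40 N, if the wrist force passes 120 N, or if a joint passes its speed limit or range.

### The arm

A 6-joint arm with a two-finger parallel gripper is mounted at the origin on the work surface. World frame = base frame: x ahead of the robot, y to its left, z up, the work surface at z = 0. Lengths are in m, angles in rad, forces in N, time in s.
With the tool pointing down it reaches from about 0.225 to 0.875 m from the base axis. Payload 3.4 kg.
Tool frame: the origin (TCP) lies between the finger pads; the fingertips stand 25 mm ahead of it and the grasp point (between the pads) lies 6 mm ahead of it (arm.tip_reach is the distance from the TCP to the fingertips, in m); z points along the fingers, x is the direction in which the jaws open and shut, and the axes are right-handed (so a half turn about z gives the same grasp; the last joint's range is limited). The gripper opens to 85 mm and grips with 20 to 120 N. Pads are 22 mm wide; open, the fingers measure 114 mm over their backs; the gripper's body (76 mm by 85 mm) begins 54 mm behind the grasp point. The pads swing forward as they close: fully open they stand 13 mm farther back than shut.
Start: joints at [-1.233, 0.276, 1.505, -0, 1.361, -0.121], TCP at [0.255, -0.516, 0.233] pointing down, gripper open.
Joint ranges: [-2.89, 2.89], [-0.75, 2.08], [0.22, 2.7], [-1.18, 4.32], [0.11, 2.71], [-2.7, 2.7]. Speed limits (rad/s): [2.57, 2.57, 3.14, 3.14, 3.14, 3.14].

### API

Orientations are given as a unit quaternion [x, y, z, w].
In Python, from cell import status, optics, finish_job, arm gives the robot as it stands. The module is installed in compiled form; this text tells all that it offers.
- The arm moves only by the shell command python3 -m inch 'ROWS' [OPENING] [FORCE]. ROWS is JSON, a list of rows, each a list of 4 numbers: the shift along the tool's x, y, z in mm, then the turn about the tool's z in rad. A call has 1 to 5 rows; each row is the pose to reach, as a shift and turn from the pose commanded when the call began, along the tool's axes at that moment; what a row does not reach only later rows make up. A row lasts 1/8 s, in which the tool goes at most 62.5 mm and 10.7 degrees, less where a joint would pass 70% of its speed; a pose out of reach is approached as far as the arm can. A call with a gripper value outside its range is refused whole. OPENING is the finger opening in mm, from 0 to 85.4, set as the call begins (- or left out, the last holds). The fingers move at their own pace and stop on an object; FORCE is the grip in N (left out, the last holds). Time passes only in rows, so rows that repeat a pose let the fingers close. It gives the time, the measured TCP pose, the force and the opening at its end, in the units of the state.
- status.get_obs(): the state, without advancing time (a new reading comes with each control period).
- optics.camera(name): name is "side" or "top" or "wrist"; returns a dict with "frame" (384x512x3 uint8, red, green, blue), "intrinsics" (3x3 intrinsics, pixels), "D" ([k1, k2, p1, p2, k3] as OpenCV has them; the pictures are not rectified), "R" (3x3) and "t" (3): a world point X has camera coordinates R X + t; the wrist camera has in their place "tool_from_camera" (4x4, takes a point from camera to tool coordinates, whose origin is the TCP and whose axes are the tool frame's). Camera axes: x right, y down, z forward; pixel columns grow to the right and rows downward; lengths in m; the calibration is good to about 2 mm. A picture is of the moment at which its call begins: read the wrist's pose just before it. There is no depth.
- finish_job(): hands the job in, once; it reports no verdict.
The state is a dict: "clock": time; "joint_positions": joint angles; "qd": joint speeds; "tau": joint torques, N m; "ee_pos": TCP position; "orientation": TCP orientation; "ft_force": force on the tool from outside, world axes, zero at the start; "torque": the same for the moment, N m; "grip_width": finger opening in m.
Only numpy, scipy, OpenCV 4.12 (cv2) and the standard library are available. Lean on these libraries where they do the work, as an engineer would, in place of code of your own. Each camera call takes 0.05 s, during which the arm holds its last target.

## Working session

There is one attempt and no reset: what is moved stays moved. The work goes in short steps, Python scripts to look and compute and a shell command to move; the robot and the scene stay as the last step left them, time stands still between calls to the robot, and variables do not carry over. Pictures are saved under pics/ and viewed, and the job is handed in when it is done.

```bash
mkdir -p pics; ls; cat > h.py <<'E'
import numpy as np, cv2, json
from scipy.spatial.transform import Rotation as Ro
from cell import status, optics
def snap(name,fn=None):
    o=status.get_obs(); c=optics.camera(name)
    c={k:(np.array(v)) for k,v in c.items()}
    if name=='wrist':
        Rt=Ro.from_quat(o['orientation']).as_matrix(); T=c['tool_from_camera']
        Rwc=Rt@T[:3,:3]; p=Rt@T[:3,3]+np.array(o['ee_pos'])
        c['R']=Rwc.T; c['t']=-Rwc.T@p
    if fn:
        cv2.imwrite('pics/'+fn+'.png',c['frame'][:,:,::-1])
        np.savez('pics/'+fn+'.npz',**c)
    return c
def ray(c,uv):
    n=cv2.undistortPoints(np.array([[uv]],float),c['intrinsics'],c['D'])[0,0]
    d=c['R'].T@np.array([n[0],n[1],1.]); return -c['R'].T@c['t'], d/np.linalg.norm(d)
def onz(c,uv,z):
    p,d=ray(c,uv); return p+d*(z-p[2])/d[2]
def tri(L):
    A=np.zeros((3,3));b=np.zeros(3)
    for c,uv in L:
        p,d=ray(c,uv);M=np.eye(3)-np.outer(d,d);A+=M;b+=M@p
    X=np.linalg.solve(A,b)
    return X,[float(np.linalg.norm((np.eye(3)-np.outer(d,d))@(X-p))) for p,d in [ray(*l) for l in L]]
def proj(c,X):
    return cv2.projectPoints(np.array([X],float),cv2.Rodrigues(c['R'])[0],c['t'],c['intrinsics'],c['D'])[0][0,0]
def load(fn): return dict(np.load('pics/'+fn+'.npz'))
E
python3 - <<'E'
from h import *
for n in ['side','top','wrist']:
    c=snap(n,n+'0'); print(n,(-c['R'].T@c['t']).round(3),c['R'][2].round(2))
print(status.get_obs())
E
```

```text
pics
side [-0.043  0.781  0.722] [ 0.46 -0.68 -0.57]
top [0.304 0.043 1.264] [ 0.13 -0.01 -0.99]
wrist [ 0.327 -0.48   0.373] [-0.28 -0.14 -0.95]
{'clock': 0.15, 'joint_positions': array([-1.23299883e+00,  2.76451542e-01,  1.50583552e+00, -1.64447687e-05,
        1.36068089e+00, -1.20984678e-01]), 'qd': array([ 0.000483  , -0.00240906, -0.00337826, -0.00278019, -0.00209377,
       -0.00085436]), 'tau': array([ 1.74121007e-03, -4.17143333e+01, -2.46032202e+01, -1.93661990e-04,
        7.58681766e-03, -1.30311719e-05]), 'ee_pos': array([ 0.2545126 , -0.5151782 ,  0.23214009]), 'orientation': array([ 8.49370045e-01, -5.27797360e-01, -5.41030664e-04, -4.24509965e-04]), 'ft_force': array([ 0.18784937, -0.73795118,  0.10558553]), 'torque': array([-0.02035696, -0.01889721, -0.00687953]), 'grip_width': 0.08569166132537001}
```

View pics/side0.png

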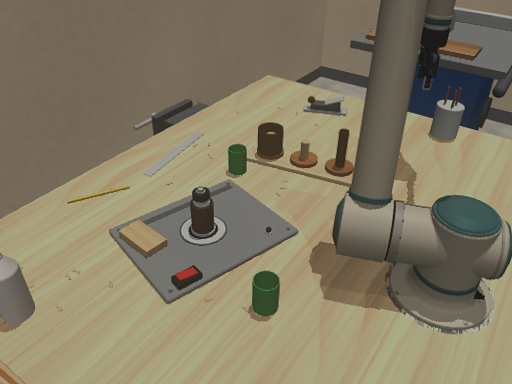

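View pics/top0.png

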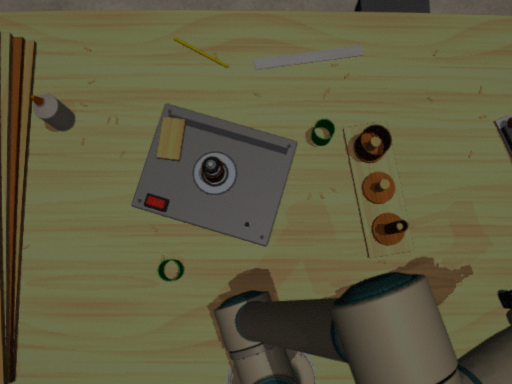

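View pics/wrist0.png

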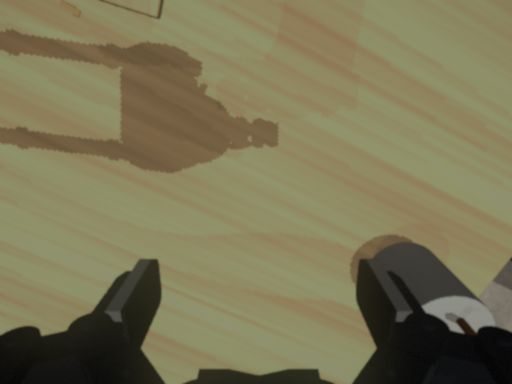

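The sander's brown sleeve with the black knob is at side (202,212) and top (214,170). Candidates that could be taken for it:
- Green tubes at side (237,160) and (266,293), top (322,132) and (171,269). These are decoys.
- Wide brown sleeve on a post at side (270,140).
- Slim sleeve at side (342,150).

The empty post is the middle one, at side (304,155) and top (380,187). Next I'll take close crops.

```bash
python3 - <<'E'
import cv2, numpy as np
s=cv2.imread('pics/side0.png');t=cv2.imread('pics/top0.png')
def cr(i,x,y,w,h,k): return cv2.resize(i[y:y+h,x:x+w],None,fx=k,fy=k,interpolation=cv2.INTER_CUBIC)
a=cr(s,165,175,75,75,5);b=cr(t,180,135,75,75,5)
cv2.imwrite('pics/c1.png',cv2.convertScaleAbs(np.hstack([a,b]),alpha=1.6))
a=cr(s,275,125,60,60,6);b=cr(t,350,155,60,60,6)
cv2.imwrite('pics/c2.png',np.hstack([a,b]))
E
```

```text
(no output)
```

View pics/c1.png

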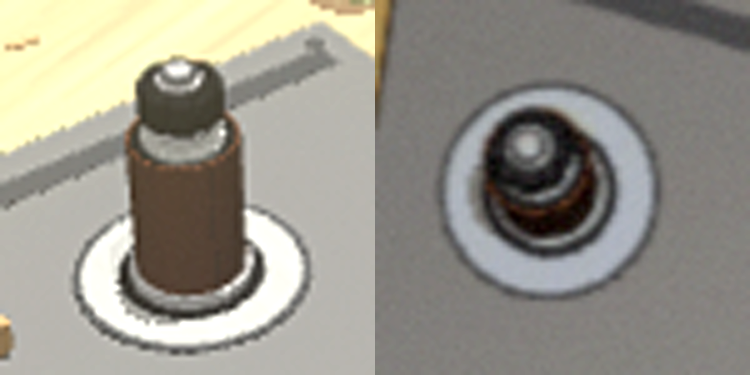

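View pics/c2.png

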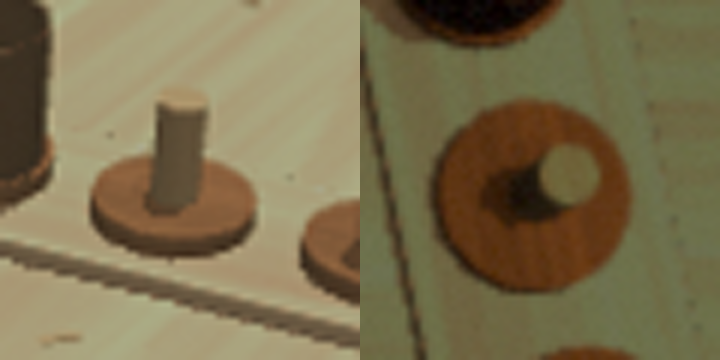

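Left crop: the sleeve is brown, with a silver nut on the knob (nut centre at side ≈(200.8,189), top ≈(210.2,164)). Right crop: the empty dowel's top is at side ≈(305.3,141.3), top ≈(384.8,184). Next I'll triangulate both.

```bash
python3 - <<'E'
from h import *
s=load('side0');t=load('top0')
print('nut',tri([(s,(200.8,189)),(t,(210.2,164))]))
print('knob top z.126',onz(s,(200.8,192),.126), onz(t,(210.2,164.5),.126))
print('dowel',tri([(s,(305.3,141.3)),(t,(384.8,184))]))
print('foot top', onz(t,((535-360)/6+350,195/6+155),.024), onz(s,(173/6+275,200/6+125),.024))
# spindle insert ring on table z=.012
print('ring', onz(t,((550-375)/5+180,190/5+135),.012), onz(s,(190/5+165,275/5+175),.012))
q=status.get_obs()
print(Ro.from_quat(q['orientation']).as_matrix().round(3))
# table edges orientation
for uv in [(168,105),(297,143),(266,244),(134,205)]: print(onz(t,uv,.012).round(3))
for uv in [(345,126),(388,122),(412,250),(370,257)]: print(onz(t,uv,.012).round(3))
E
```

```text
nut (array([0.53204103, 0.15111839, 0.13295146]), [0.0008887148818554121, 0.0008887148818552518])
knob top z.126 [0.53010979 0.15262947 0.126     ] [0.53300223 0.1522662  0.126     ]
dowel (array([ 0.49446831, -0.27655545,  0.07891224]), [0.0007630894720364144, 0.0007630894720364532])
foot top [ 0.49478623 -0.27593981  0.024     ] [ 0.49077736 -0.27124764  0.024     ]
ring [0.53345078 0.15036606 0.012     ] [0.53130855 0.15250462 0.012     ]
[[ 0.443 -0.897 -0.   ]
 [-0.897 -0.443  0.001]
 [-0.001 -0.    -1.   ]]
[0.717 0.278 0.012]
[ 0.615 -0.064  0.012]
[0.349 0.017 0.012]
[0.449 0.359 0.012]
[ 0.662 -0.193  0.012]
[ 0.674 -0.309  0.012]
[ 0.334 -0.36   0.012]
[ 0.316 -0.25   0.012]
```

```bash
cat >> h.py <<'E'
def togo(x,y,z):
    o=status.get_obs();Rt=Ro.from_quat(o['orientation']).as_matrix()
    d=Rt.T@(np.array([x,y,z])-o['ee_pos'])*1000
    print('t',o['clock'],'p',o['ee_pos'].round(4),'q6',o['joint_positions'][5].round(3),'q1',o['joint_positions'][0].round(3),'yaw',np.arctan2(Rt[1,0],Rt[0,0]).round(4),'togo',d.round(1),'F',o['ft_force'].round(1),'Tz',o['torque'].round(2),'w',o['grip_width'],'tz',Rt[:,2].round(4))
E
python3 -m inch '[[-39,-45,-4,-0.18],[-78,-90,-8,-0.36],[-117,-135,-12,-0.54],[-156,-180,-16,-0.72],[-195,-225,-20,-0.9]]'
python3 -c "
from h import *; togo(.532,.1515,.25)"
```

```text
clock: 0.78
ee_pos: [0.3704, -0.2392, 0.2528]
orientation: [0.995, -0.103, 0.0, -0.0]
ft_force: [2.1, 0.2, 0.1]
grip_width: 0.0854
t 0.775 p [ 0.3704 -0.2392  0.2528] q6 -0.525 q1 -0.732 yaw -0.2067 togo [  78.  -415.6    2.9] F [2.1 0.2 0.1] Tz [-0.   -0.01  0.01] w 0.08535693737060518 tz [ 4.e-04  0.e+00 -1.e+00]
```

```bash

python3 -m inch '[[11,-59,0,-0.18],[22,-118,0,-0.36],[33,-177,0,-0.54],[44,-236,0,-0.72],[55,-295,0,-0.9]]'
python3 -c "
from h import *; togo(.532,.1515,.25);snap('wrist','w1')"
```

```text
clock: 1.4
ee_pos: [0.4863, 0.0376, 0.2528]
orientation: [0.94, 0.34, 0.0, 0.0]
ft_force: [1.1, -0.1, 0.0]
grip_width: 0.0856
t 1.4 p [0.4863 0.0376 0.2528] q6 -0.759 q1 -0.065 yaw 0.6941 togo [108.  -58.3   2.7] F [ 1.1 -0.1  0. ] Tz [-0.05 -0.02 -0.04] w 0.0855873068552289 tz [ 4.e-04 -5.e-04 -1.e+00]
```

View pics/w1.png

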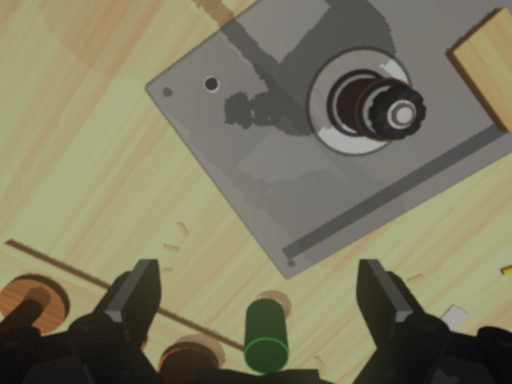

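Nut at (403,114), and the offcut is well to the right of it. Next I'll move above the knob.

```bash

python3 -m inch '[[36,-20,0,-0.18],[72,-39,0,-0.36],[108,-58,0,-0.54],[108,-58,0,-0.72],[108,-58,0,-0.72]]'
python3 - <<'E'
from h import *; togo(.532,.1515,.25);c=snap('wrist','w2')
f=cv2.convertScaleAbs(c['frame'][:,:,::-1],alpha=2.0)
cv2.imwrite('pics/w2b.png',cv2.resize(f[120:340,130:390],None,fx=2.7,fy=2.7))
E
```

```text
clock: 2.08
ee_pos: [0.5322, 0.1493, 0.2522]
orientation: [0.763, 0.647, -0.001, -0.0]
ft_force: [-0.5, 0.4, -0.4]
grip_width: 0.0854
t 2.075 p [0.5322 0.1493 0.2522] q6 -1.258 q1 0.148 yaw 1.4063 togo [ 2.2 -0.6  2.2] F [-0.5  0.4 -0.4] Tz [ 0.01  0.04 -0.  ] w 0.08540097478583955 tz [-1.2e-03 -5.0e-04 -1.0e+00]
```

View pics/w2b.png

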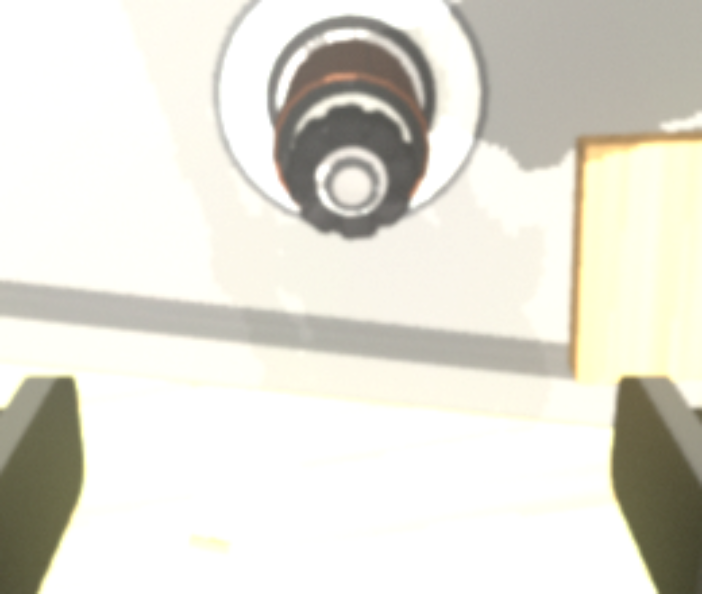

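```bash

python3 - <<'E'
from h import *
c=load('w2');a=load('w1');s=load('side0');t=load('top0')
print(tri([(a,(403,114)),(c,(260,187.8))]))
print(tri([(a,(403,114)),(c,(260,187.8)),(s,(200.8,189)),(t,(210.2,164))]))
f=c['frame'][145:220,220:300,::-1]
cv2.imwrite('pics/w2c.png',cv2.resize(cv2.convertScaleAbs(f,alpha=4),None,fx=8,fy=8,interpolation=cv2.INTER_CUBIC))
E
```

```text
(array([0.53342178, 0.14952582, 0.13170963]), [4.5530464383860595e-05, 4.553046438411305e-05])
(array([0.53289078, 0.15009311, 0.13218618]), [0.0007164760907555251, 0.0006864298440966546, 0.0008727983264760982, 0.001589669688732753])
```

View pics/w2c.png

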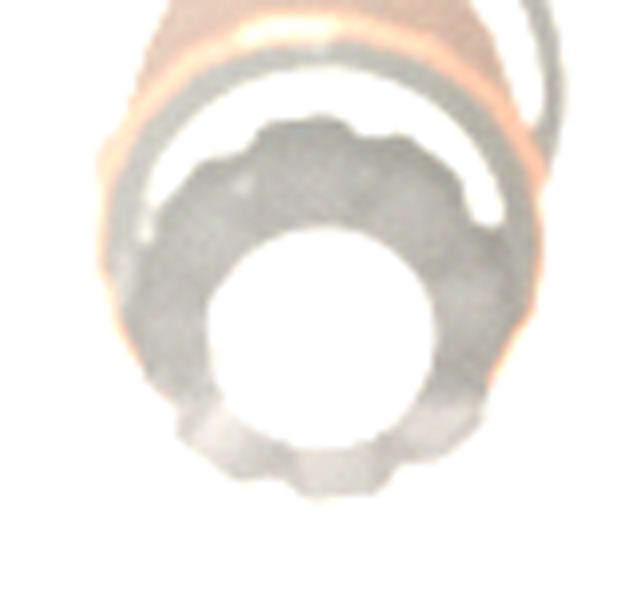

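The flats line up with the tool axes to within about 5° (lobes at image top and bottom). The knob sits centred between the fingers at column 260. Descend.

```bash

python3 -m inch '[[0.8,0.7,40,-0.05],[0.8,0.7,90,-0.05],[0.8,0.7,115,-0.05],[0.8,0.7,127,-0.05],[0.8,0.7,127,-0.05]]'
python3 - <<'E'
from h import *; togo(.533,.150,.124);c=snap('wrist','w3');snap('side','s3')
f=cv2.convertScaleAbs(c['frame'][:,:,::-1],alpha=2.5)
g=cv2.convertScaleAbs(load('s3')['frame'][:,:,::-1],alpha=1.5)
cv2.imwrite('pics/w3b.png',np.hstack([f[150:384,130:390],g[80:314,110:310]]))
E
```

```text
clock: 2.75
ee_pos: [0.5332, 0.1493, 0.1256]
orientation: [0.746, 0.665, -0.0, -0.0]
ft_force: [-0.2, 0.6, 0.9]
grip_width: 0.0851
t 2.75 p [0.5332 0.1493 0.1256] q6 -1.309 q1 0.148 yaw 1.4562 togo [ 0.6 -0.2  1.6] F [-0.2  0.6  0.9] Tz [ 0.02  0.02 -0.02] w 0.08507456938044461 tz [-7.e-04 -2.e-04 -1.e+00]
```

View pics/w3b.png

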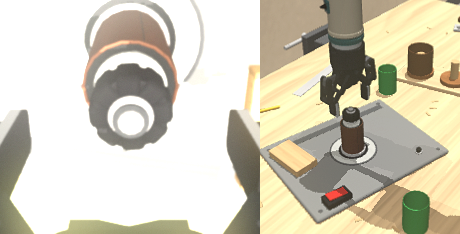

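```bash

python3 -m inch '[[0,0,2,0],[0,0,2,0],[0,0,2,0],[0,0,2,0],[0,0,2,0]]' 30 30
python3 - <<'E'
from h import *; togo(.533,.150,.124);c=snap('wrist','w4')
f=cv2.convertScaleAbs(c['frame'][:,:,::-1],alpha=2.5)
cv2.imwrite('pics/w4b.png',cv2.resize(f[150:384,130:390],None,fx=2,fy=2))
E
```

```text
clock: 3.48
ee_pos: [0.5336, 0.1502, 0.1246]
orientation: [0.746, 0.666, 0.001, 0.0]
ft_force: [-0.6, 0.9, 5.3]
grip_width: 0.0383
t 3.475 p [0.5336 0.1502 0.1246] q6 -1.31 q1 0.149 yaw 1.4582 togo [-0.3 -0.6  0.6] F [-0.6  0.9  5.3] Tz [0.25 0.19 0.1 ] w 0.03833840092206136 tz [ 1.3e-03  6.0e-04 -1.0e+00]
```

View pics/w4b.png

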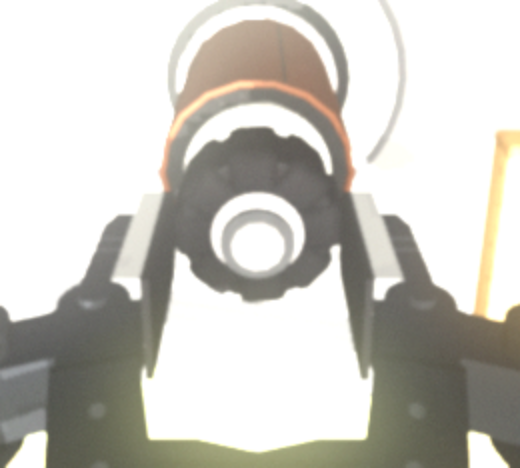

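```bash

python3 -m inch '[[0,0,0,0.1],[0,0,0,0.2],[0,0,0,0.3],[0,0,-0.3,0.4],[0,0,-0.3,0.5]]'
python3 - <<'E'
from h import *; togo(.533,.150,.124);c=snap('wrist','w5')
f=cv2.convertScaleAbs(c['frame'][:,:,::-1],alpha=2.5)
cv2.imwrite('pics/w5b.png',cv2.resize(f[150:384,130:390],None,fx=2,fy=2))
E
```

```text
clock: 4.15
ee_pos: [0.5337, 0.1504, 0.1247]
orientation: [0.888, 0.46, 0.001, -0.0]
ft_force: [-0.4, 1.7, 3.9]
grip_width: 0.0385
t 4.15 p [0.5337 0.1504 0.1247] q6 -0.807 q1 0.149 yaw 0.9556 togo [-0.7 -0.3  0.7] F [-0.4  1.7  3.9] Tz [0.33 0.13 0.33] w 0.038529765272029275 tz [ 1.3e-03  8.0e-04 -1.0e+00]
```

View pics/w5b.png

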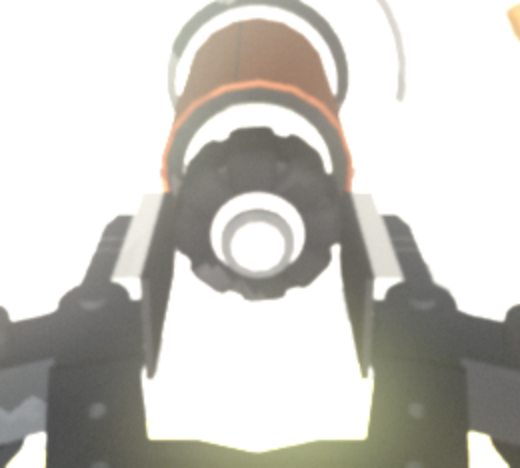

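```bash

python3 -m inch '[[0,0,-0.1,0.1],[0,0,-0.1,0.2],[0,0,-0.2,0.3],[0,0,-0.3,0.4],[0,0,-0.3,0.5]]'
python3 -c "
from h import *; togo(.533,.150,.124)"
```

```text
clock: 4.82
ee_pos: [0.5338, 0.1505, 0.1248]
orientation: [0.974, 0.226, 0.001, -0.0]
ft_force: [0.5, 2.3, 3.8]
grip_width: 0.0383
t 4.825 p [0.5338 0.1505 0.1248] q6 -0.308 q1 0.149 yaw 0.4568 togo [-0.9  0.1  0.8] F [0.5 2.3 3.8] Tz [0.42 0.01 0.33] w 0.03830433305565924 tz [ 0.0014  0.001  -1.    ]
```

```bash
cat > s.sh <<'E'
python3 -c "
from h import *; togo(.533,.150,.124)"
E
python3 -m inch '[[0,0,0,0.05],[0,0,-0.1,0.1]]'; bash s.sh; 
```

```text
clock: 5.08
ee_pos: [0.5338, 0.1505, 0.1248]
orientation: [0.984, 0.178, 0.001, -0.0]
ft_force: [-0.3, 2.2, 2.4]
grip_width: 0.0384
t 5.075 p [0.5338 0.1505 0.1248] q6 -0.21 q1 0.149 yaw 0.3584 togo [-0.9  0.2  0.8] F [-0.3  2.2  2.4] Tz [ 0.42 -0.03  0.33] w 0.03836954430862757 tz [ 0.0014  0.0011 -1.    ]
```

```bash
python3 -m inch '[[0,0,0,0.05],[0,0,-0.1,0.1]]'; bash s.sh; 
```

```text
clock: 5.32
ee_pos: [0.5338, 0.1505, 0.1248]
orientation: [0.992, 0.129, 0.001, -0.0]
ft_force: [-0.3, 2.3, 1.8]
grip_width: 0.0383
t 5.325 p [0.5338 0.1505 0.1248] q6 -0.11 q1 0.149 yaw 0.2584 togo [-0.9  0.3  0.8] F [-0.3  2.3  1.8] Tz [ 0.43 -0.04  0.35] w 0.03834727589834052 tz [ 0.0014  0.0011 -1.    ]
```

```bash
python3 -m inch '[[0,0,0,0.05],[0,0,0,0.1]]'; bash s.sh|grep -o "Tz.*w" 
```

```text
clock: 5.58
ee_pos: [0.5338, 0.1505, 0.1248]
orientation: [0.997, 0.079, 0.001, -0.0]
ft_force: [1.2, 2.9, 3.1]
grip_width: 0.038
Tz [ 0.47 -0.07  0.33] w
```

```bash
python3 -m inch '[[0,0,0,0.05],[0,0,-0.1,0.1]]'; bash s.sh|grep -o "Tz.*w" 
```

```text
clock: 5.82
ee_pos: [0.5339, 0.1505, 0.1249]
orientation: [1.0, 0.029, 0.001, -0.001]
ft_force: [-0.2, 2.2, 1.2]
grip_width: 0.0386
Tz [ 0.43 -0.07  0.37] w
```

```bash
python3 -m inch '[[0,0,0,0.05],[0,0,0,0.1]]'; bash s.sh|grep -o "Tz.*w" 
```

```text
clock: 6.08
ee_pos: [0.534, 0.1505, 0.1249]
orientation: [1.0, -0.021, 0.001, -0.001]
ft_force: [0.4, 3.4, 2.0]
grip_width: 0.0386
Tz [ 0.45 -0.05  0.33] w
```

```bash
python3 -m inch '[[0,0,0,0.05],[0,0,-0.1,0.1]]'; bash s.sh|grep -o "Tz.*w" 
```

```text
clock: 6.32
ee_pos: [0.534, 0.1505, 0.1249]
orientation: [0.997, -0.071, 0.001, -0.001]
ft_force: [0.6, 2.6, 1.6]
grip_width: 0.0387
Tz [ 0.42 -0.14  0.4 ] w
```

```bash
python3 -m inch '[[0,0,0,0.05],[0,0,-0.1,0.1]]'; bash s.sh|grep -o "Tz.*w" 
```

```text
clock: 6.58
ee_pos: [0.534, 0.1505, 0.1249]
orientation: [0.993, -0.12, 0.001, -0.001]
ft_force: [1.5, 3.4, 0.0]
grip_width: 0.0383
Tz [ 0.46 -0.18  0.36] w
```

```bash
python3 -m inch '[[0,0,0,0.05],[0,0,0,0.1]]'; bash s.sh|grep -o "Tz.*w" 
```

```text
clock: 6.82
ee_pos: [0.5341, 0.1505, 0.1249]
orientation: [0.985, -0.17, 0.001, -0.001]
ft_force: [0.3, 2.7, 1.9]
grip_width: 0.0385
Tz [ 0.48 -0.05  0.33] w
```

```bash
python3 -m inch '[[0,0,0,0.05],[0,0,-0.1,0.1]]'; bash s.sh|grep -o "q6.*w" 
```

```text
clock: 7.08
ee_pos: [0.5341, 0.1505, 0.125]
orientation: [0.976, -0.219, 0.001, -0.001]
ft_force: [0.7, 3.5, 0.1]
grip_width: 0.0386
q6 0.59 q1 0.149 yaw -0.4415 togo [-0.8  0.9  1. ] F [0.7 3.5 0.1] Tz [ 0.38 -0.16  0.4 ] w
```

```bash
python3 -m inch '[[0,0,0,0.05],[0,0,-0.1,0.1]]'; bash s.sh|grep -o "q6.*w" 
```

```text
clock: 7.32
ee_pos: [0.5341, 0.1505, 0.125]
orientation: [0.964, -0.267, 0.001, -0.001]
ft_force: [0.9, 2.5, -0.4]
grip_width: 0.038
q6 0.69 q1 0.149 yaw -0.5415 togo [-0.7  1.   1. ] F [ 0.9  2.5 -0.4] Tz [ 0.41 -0.15  0.38] w
```

```bash
python3 -m inch '[[0,0,0,0.05],[0,0,0,0.1]]'; bash s.sh|grep -o "q6.*w" 
```

```text
clock: 7.58
ee_pos: [0.5341, 0.1504, 0.1251]
orientation: [0.949, -0.315, 0.001, -0.001]
ft_force: [1.5, 1.8, 1.0]
grip_width: 0.0381
q6 0.79 q1 0.149 yaw -0.6415 togo [-0.7  1.   1.1] F [1.5 1.8 1. ] Tz [ 0.38 -0.15  0.35] w
```

```bash
python3 -m inch '[[0,0,0,0.05],[0,0,-0.1,0.1]]'; bash s.sh|grep -o "q6.*w" 
```

```text
clock: 7.82
ee_pos: [0.5342, 0.1504, 0.1252]
orientation: [0.932, -0.362, 0.001, -0.001]
ft_force: [1.7, 2.9, 0.1]
grip_width: 0.0382
q6 0.89 q1 0.149 yaw -0.7416 togo [-0.6  1.1  1.2] F [1.7 2.9 0.1] Tz [ 0.45 -0.32  0.3 ] w
```

```bash
python3 -m inch '[[0,0,0,0.05],[0,0,-0.1,0.1]]'; bash s.sh|grep -o "q6.*w" 
```

```text
clock: 8.07
ee_pos: [0.5342, 0.1504, 0.1253]
orientation: [0.913, -0.408, 0.001, -0.001]
ft_force: [1.9, 2.1, 1.4]
grip_width: 0.0384
q6 0.99 q1 0.149 yaw -0.8415 togo [-0.5  1.1  1.2] F [1.9 2.1 1.4] Tz [ 0.4  -0.23  0.35] w
```

```bash
python3 -m inch '[[0,0,0,0.05],[0,0,-0.1,0.1]]'; bash s.sh|grep -o "q6.*w" ; python3 - <<'E'
from h import *; c=snap('wrist','w6')
f=cv2.convertScaleAbs(c['frame'][:,:,::-1],alpha=2.5)
cv2.imwrite('pics/w6b.png',cv2.resize(f[150:384,130:390],None,fx=2,fy=2))
E
```

```text
clock: 8.32
ee_pos: [0.5342, 0.1504, 0.1253]
orientation: [0.891, -0.454, 0.001, -0.001]
ft_force: [0.5, 3.1, 0.2]
grip_width: 0.0383
q6 1.09 q1 0.149 yaw -0.9415 togo [-0.4  1.2  1.3] F [0.5 3.1 0.2] Tz [ 0.42 -0.25  0.35] w
```

View pics/w6b.png

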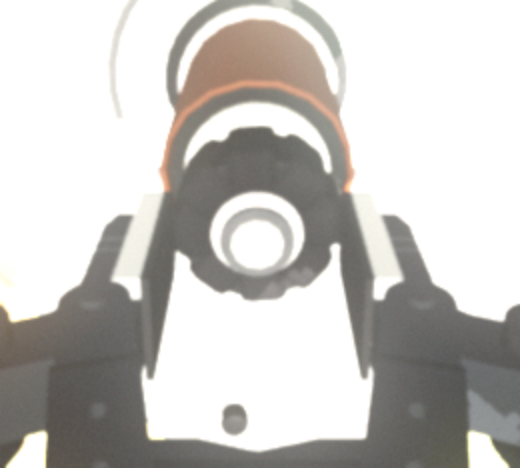

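The knob still looks the same between the pads, so it hasn't slipped. That's 2.4 rad so far, with the torque steady at 0.35.

```bash
python3 -m inch '[[0,0,0,0.05],[0,0,-0.1,0.1]]'; bash s.sh|grep -o "q6.*w" 
```

```text
clock: 8.62
ee_pos: [0.5342, 0.1503, 0.1254]
orientation: [0.868, -0.497, 0.001, -0.001]
ft_force: [2.2, 3.2, -0.1]
grip_width: 0.0385
q6 1.189 q1 0.149 yaw -1.0407 togo [-0.4  1.2  1.4] F [ 2.2  3.2 -0.1] Tz [ 0.47 -0.28  0.68] w
```

```bash
python3 -m inch '[[0,0,0,0.02]]'; bash s.sh|grep -o "q6.*w" 
```

```text
clock: 8.75
ee_pos: [0.5342, 0.1503, 0.1254]
orientation: [0.863, -0.505, 0.001, -0.001]
ft_force: [2.5, 3.3, -0.8]
grip_width: 0.0383
q6 1.208 q1 0.149 yaw -1.0594 togo [-0.3  1.2  1.4] F [ 2.5  3.3 -0.8] Tz [ 0.59 -0.41  1.02] w
```

The torque rose from 0.35 to 0.68 to 1.02 N m, so the knob is up against its clip. I'll relax, open and rise.

```bash
python3 -m inch '[[0,0,0,-0.03],[0,0,0,-0.03],[0,0,0,-0.03],[0,0,0,-0.03]]' 85; bash s.sh; python3 - <<'E'
from h import *
c=snap('wrist','w7')
f=cv2.convertScaleAbs(c['frame'][:,:,::-1],alpha=1.5)
cv2.imwrite('pics/w7b.png',f)
E
```

```text
clock: 9.25
ee_pos: [0.5332, 0.1496, 0.1255]
orientation: [0.87, -0.493, -0.0, 0.0]
ft_force: [0.7, 0.5, 0.2]
grip_width: 0.0852
t 9.25 p [0.5332 0.1496 0.1255] q6 1.18 q1 0.148 yaw -1.0321 togo [-0.4 -0.   1.5] F [0.7 0.5 0.2] Tz [-0.06 -0.05  0.04] w 0.08516991643417059 tz [-1.e-04 -2.e-04 -1.e+00]
```

View pics/w7b.png

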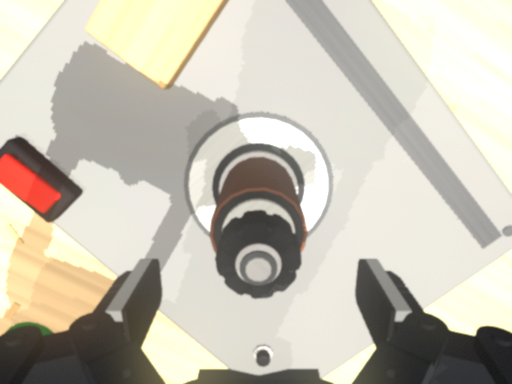

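```bash
python3 -m inch '[[-0.4,-1.2,12,0],[-0.4,-1.2,24,0],[-0.4,-1.2,29,0],[-0.4,-1.2,29,0]]'; bash s.sh; python3 -m inch '[[0,0,0,0],[0,0,0,0],[0,0,0,0],[0,0,0,0],[0,0,0,0]]' 45 40; bash s.sh; python3 - <<'E'
from h import *
c=snap('wrist','w8');d=snap('side','s8')
f=cv2.convertScaleAbs(c['frame'][:,:,::-1],alpha=1.5)
g=cv2.convertScaleAbs(d['frame'][:,:,::-1],alpha=1.5)
cv2.imwrite('pics/w8b.png',np.hstack([f[100:,100:400],cv2.resize(g[130:272,120:270],None,fx=2,fy=2)]))
E
```

```text
clock: 9.8
ee_pos: [0.5337, 0.1507, 0.0956]
orientation: [0.87, -0.493, -0.001, 0.001]
ft_force: [0.5, -0.1, -0.7]
grip_width: 0.0849
t 9.8 p [0.5337 0.1507 0.0956] q6 1.182 q1 0.15 yaw -1.032 togo [  0.2   0.9 -28.4] F [ 0.5 -0.1 -0.7] Tz [ 0.01 -0.02 -0.02] w 0.08494574797855044 tz [-1.6e-03 -3.0e-04 -1.0e+00]
clock: 10.42
ee_pos: [0.5341, 0.1507, 0.0966]
orientation: [0.87, -0.493, 0.0, -0.0]
ft_force: [-0.2, 0.5, -0.4]
grip_width: 0.0453
t 10.425 p [0.5341 0.1507 0.0966] q6 1.182 q1 0.15 yaw -1.032 togo [  0.1   1.4 -27.4] F [-0.2  0.5 -0.4] Tz [ 0.03 -0.03  0.02] w 0.04532323019320435 tz [ 2.e-04 -1.e-04 -1.e+00]
```

View pics/w8b.png

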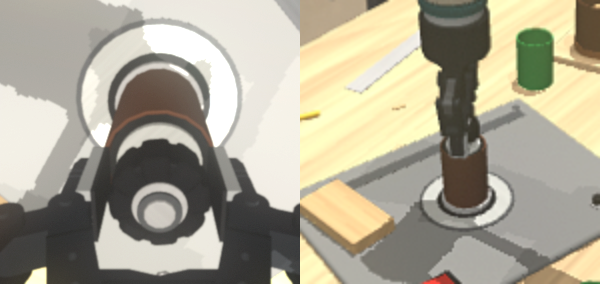

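```bash
python3 - <<'E'
from h import *
from cell import arm
print([a for a in dir(arm) if a[0]!='_'], arm.tip_reach)
c=load('w8');o=status.get_obs();Rt=Ro.from_quat(o['orientation']).as_matrix();p=o['ee_pos']
for z in (-10,0,10,25):
  print(z,[proj(c,p+Rt@np.array([s*22.6,y,z])/1e3).round(0).tolist() for s in(-1,1) for y in (-11,11)])
A=np.array([.534,.1506,0])
for R,z in ((25,.096),(27,.096),(20,.106),(20,.127),(27,.086),(27,.020)):
  print(R,z,[proj(c,A+[0,0,z]+Rt@np.array([np.cos(a),np.sin(a),0])*R/1e3).round(0).tolist() for a in (0,-np.pi/2,np.pi)])
f=cv2.convertScaleAbs(c['frame'][150:350,150:370,::-1],alpha=1.8)
cv2.imwrite('pics/w8c.png',cv2.resize(f,None,fx=3,fy=3))
E
```

```text
['PlanningError', 'tip_reach'] 0.025
-10 [[204.0, 251.0], [206.0, 295.0], [309.0, 251.0], [307.0, 295.0]]
0 [[207.0, 240.0], [209.0, 282.0], [306.0, 240.0], [304.0, 282.0]]
10 [[210.0, 231.0], [212.0, 271.0], [304.0, 231.0], [302.0, 271.0]]
25 [[214.0, 219.0], [216.0, 256.0], [300.0, 219.0], [298.0, 256.0]]
25 0.096 [[310.0, 262.0], [257.0, 212.0], [203.0, 262.0]]
27 0.096 [[315.0, 262.0], [257.0, 208.0], [199.0, 262.0]]
20 0.106 [[302.0, 273.0], [257.0, 232.0], [211.0, 273.0]]
20 0.127 [[309.0, 303.0], [257.0, 256.0], [204.0, 303.0]]
27 0.086 [[311.0, 251.0], [257.0, 200.0], [202.0, 251.0]]
27 0.02 [[297.0, 205.0], [257.0, 166.0], [217.0, 205.0]]
```

View pics/w8c.png

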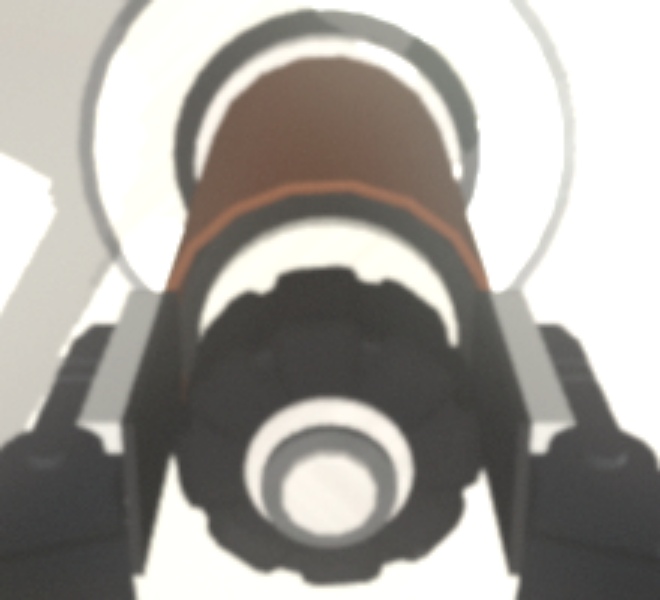

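```bash
python3 - <<'E'
from h import *
d=load('s8');c=load('w8')
g=cv2.convertScaleAbs(d['frame'][140:250,160:240,::-1],alpha=2.2)
cv2.imwrite('pics/s8c.png',cv2.resize(g,None,fx=5,fy=5,interpolation=cv2.INTER_CUBIC))
o=status.get_obs();Rt=Ro.from_quat(o['orientation']).as_matrix();p=o['ee_pos']
for z in (-48,-10,0,15,25):
  print(z,[(proj(d,p+Rt@np.array([s*24,y,z])/1e3)-[160,140]).round(0)*5 for s in(-1,1) for y in (-11,11)])
for z in (.096,.106,.127,.133): print(z,((proj(d,[.534,.1506,z])-[160,140])*5).round(0))
for z in (-30,-48,-60,-70): print(z,[proj(c,p+Rt@np.array([s*30,-38,z])/1e3).round(0) for s in(-1,1)])
E
```

```text
-48 [array([165., 250.]), array([215., 255.]), array([185., 190.]), array([230., 195.])]
-10 [array([170., 320.]), array([220., 320.]), array([190., 260.]), array([235., 260.])]
0 [array([170., 335.]), array([220., 340.]), array([190., 275.]), array([235., 280.])]
15 [array([175., 360.]), array([220., 365.]), array([190., 300.]), array([235., 305.])]
25 [array([175., 380.]), array([220., 380.]), array([190., 320.]), array([235., 320.])]
0.096 [204. 308.]
0.106 [203. 290.]
0.127 [200. 253.]
0.133 [200. 243.]
-30 [array([170., 209.]), array([343., 209.])]
-48 [array([155., 231.]), array([357., 231.])]
-60 [array([142., 250.]), array([369., 250.])]
-70 [array([129., 270.]), array([382., 270.])]
```

View pics/s8c.png

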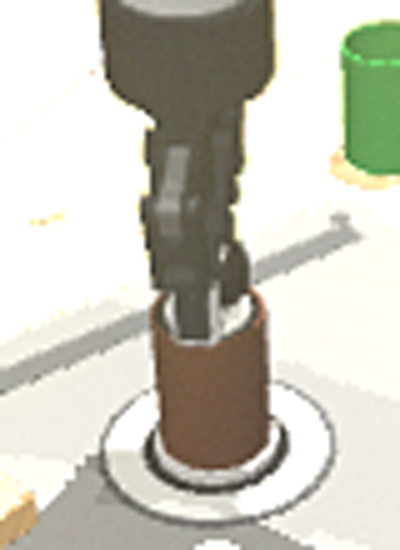

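The pads closed to 45.3 mm without touching the sleeve. Both views put the fingertips at about TCP height, so they're just above the rim, which is less reach than the text gives. I'll open, go lower in steps while watching the force, and close again.

```bash
python3 -m inch '[[0,0,0,0],[0,0,0,0],[0,0,0,0],[0,0,5,0]]' 80; bash s.sh; python3 -m inch '[[0,0,4,0],[0,0,7,0],[0,0,7,0]]'; bash s.sh; python3 - <<'E'
from h import *
d=snap('side','s9')
g=cv2.convertScaleAbs(d['frame'][100:250,140:260,::-1],alpha=2.2)
cv2.imwrite('pics/s9c.png',cv2.resize(g,None,fx=4,fy=4,interpolation=cv2.INTER_CUBIC))
E
```

```text
clock: 11.02
ee_pos: [0.5344, 0.1508, 0.0916]
orientation: [0.87, -0.493, 0.0, -0.0]
ft_force: [-0.5, -0.5, -0.1]
grip_width: 0.0799
t 11.025 p [0.5344 0.1508 0.0916] q6 1.182 q1 0.15 yaw -1.032 togo [ -0.    1.6 -32.4] F [-0.5 -0.5 -0.1] Tz [-0.   -0.02 -0.01] w 0.07985741196739014 tz [ 9.e-04  1.e-04 -1.e+00]
clock: 11.4
ee_pos: [0.5339, 0.1507, 0.0841]
orientation: [0.87, -0.493, -0.0, 0.0]
ft_force: [-0.7, 0.7, -0.6]
grip_width: 0.0798
t 11.4 p [0.5339 0.1507 0.0841] q6 1.182 q1 0.15 yaw -1.032 togo [  0.1   1.1 -39.9] F [-0.7  0.7 -0.6] Tz [ 0.06 -0.06 -0.02] w 0.07983314854412812 tz [-8.e-04 -2.e-04 -1.e+00]
```

View pics/s9c.png

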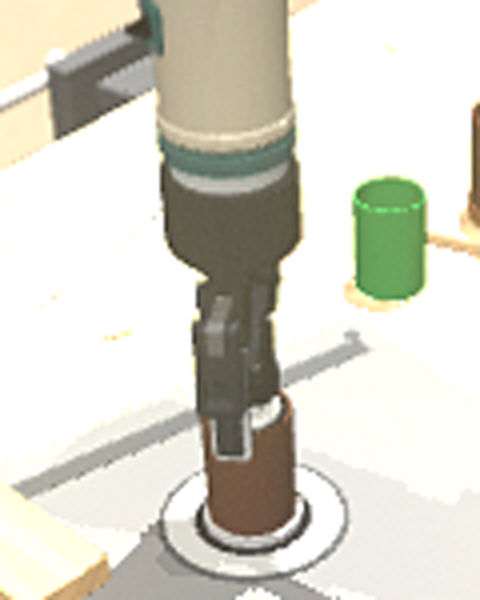

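```bash
python3 -m inch '[[0,0,4,0],[0,0,4,0],[0,0,4,0],[0,0,4,0],[0,0,4,0]]' 45 40; bash s.sh; python3 - <<'E'
from h import *
d=snap('side','s10');c=snap('wrist','w10')
g=cv2.convertScaleAbs(d['frame'][130:250,150:250,::-1],alpha=2.2)
f=cv2.convertScaleAbs(c['frame'][120:,100:400,::-1],alpha=1.5)
cv2.imwrite('pics/s10c.png',np.hstack([cv2.resize(g,(330,396)),cv2.resize(f,(450,396))]))
E
```

```text
clock: 12.08
ee_pos: [0.5342, 0.1508, 0.0805]
orientation: [0.87, -0.493, 0.0, -0.0]
ft_force: [-0.2, 0.3, 1.2]
grip_width: 0.054
t 12.075 p [0.5342 0.1508 0.0805] q6 1.182 q1 0.15 yaw -1.032 togo [  0.1   1.4 -43.5] F [-0.2  0.3  1.2] Tz [ 0.06  0.02 -0.  ] w 0.05396605071659763 tz [ 2.e-04  0.e+00 -1.e+00]
```

View pics/s10c.png

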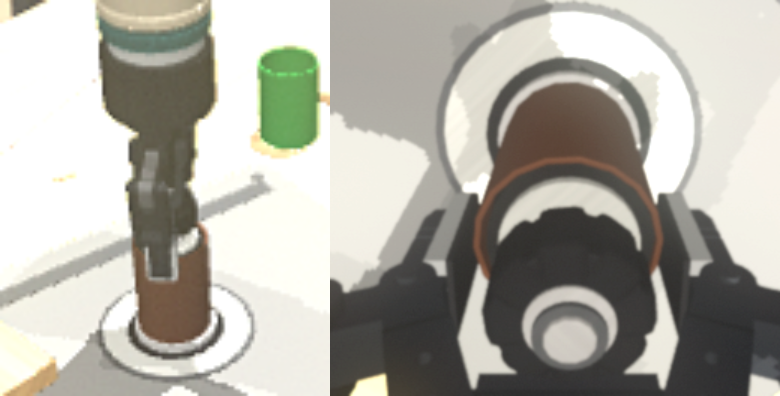

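Width 54.0 mm, so the pads are gripping the sleeve. A short test lift first.

```bash
python3 -m inch '[[0,0,0,0],[0,0,0,0],[0,0,-1,0],[0,0,-3,0],[0,0,-4,0]]'; bash s.sh
```

```text
clock: 12.8
ee_pos: [0.5341, 0.1507, 0.0845]
orientation: [0.87, -0.493, -0.0, 0.0]
ft_force: [-0.3, -0.7, -0.9]
grip_width: 0.0533
t 12.8 p [0.5341 0.1507 0.0845] q6 1.182 q1 0.15 yaw -1.032 togo [  0.1   1.3 -39.5] F [-0.3 -0.7 -0.9] Tz [-0.   -0.02  0.01] w 0.05330175075393962 tz [-1.e-04 -2.e-04 -1.e+00]
```

```bash
python3 -m inch '[[0,0,-8,0],[0,0,-20,0],[0,0,-35,0],[0,0,-50,0],[0,0,-50,0]]'; bash s.sh
python3 - <<'E'
from h import *
d=snap('side','s11');c=snap('wrist','w11')
g=cv2.convertScaleAbs(d['frame'][100:250,140:260,::-1],alpha=2)
f=cv2.convertScaleAbs(c['frame'][120:,100:400,::-1],alpha=1.5)
cv2.imwrite('pics/s11c.png',np.hstack([cv2.resize(g,(330,396)),cv2.resize(f,(450,396))]))
E
```

```text
clock: 13.42
ee_pos: [0.5352, 0.1509, 0.1364]
orientation: [0.87, -0.493, 0.001, -0.001]
ft_force: [-1.0, -0.2, -0.0]
grip_width: 0.0535
t 13.425 p [0.5352 0.1509 0.1364] q6 1.182 q1 0.15 yaw -1.0319 togo [-0.4  2.4 12.4] F [-1.  -0.2 -0. ] Tz [-0.04  0.05 -0.03] w 0.05349438216285602 tz [ 3.6e-03  4.0e-04 -1.0e+00]
```

View pics/s11c.png

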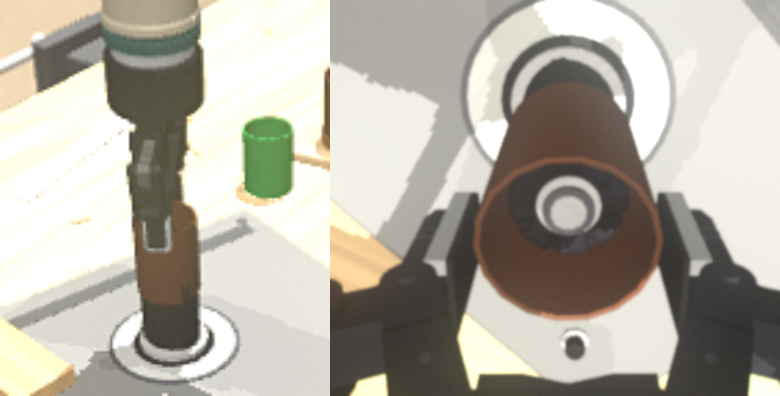

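```bash
python3 -m inch '[[0,0,-20,0],[0,0,-45,0],[0,0,-75,0],[0,0,-105,0],[0,0,-115,0]]'; bash s.sh
python3 - <<'E'
from h import *
t=load('top0');s=load('side0')
x,_=tri([(s,(305.3,141.3)),(t,(384.8,184))]);print(x)
togo(x[0],x[1],.25)
E
```

```text
clock: 14.15
ee_pos: [0.5347, 0.1509, 0.2506]
orientation: [0.87, -0.493, 0.001, -0.001]
ft_force: [0.6, -0.3, -0.5]
grip_width: 0.0536
t 14.15 p [0.5347 0.1509 0.2506] q6 1.182 q1 0.15 yaw -1.032 togo [ -0.3   2.2 126.6] F [ 0.6 -0.3 -0.5] Tz [ 0.01  0.02 -0.07] w 0.053629870219704064 tz [ 2.2e-03  3.0e-04 -1.0e+00]
[ 0.49446831 -0.27655545  0.07891224]
t 14.15 p [0.5347 0.1509 0.2506] q6 1.182 q1 0.15 yaw -1.032 togo [346.2 253.9   0.4] F [ 0.6 -0.3 -0.5] Tz [ 0.01  0.02 -0.07] w 0.053629870219704064 tz [ 2.2e-03  3.0e-04 -1.0e+00]
```

```bash
python3 -m inch '[[30,22,0,0.08],[75,55,0,0.16],[120,88,0,0.24],[160,117,0,0.32],[200,147,0,0.38]]'; bash s.sh
python3 - <<'E'
from h import *
togo(.4945,-.2765,.25)
c=snap('wrist','w12')
E
```

```text
clock: 14.78
ee_pos: [0.5096, -0.0977, 0.2481]
orientation: [0.76, -0.65, -0.001, 0.0]
ft_force: [0.5, 0.2, -0.6]
grip_width: 0.0538
t 14.775 p [ 0.5096 -0.0977  0.2481] q6 1.091 q1 -0.324 yaw -1.4141 togo [-240.8  -62.   124.2] F [ 0.5  0.2 -0.6] Tz [ 0.01 -0.02 -0.01] w 0.05382032895107432 tz [-2.1e-03  8.0e-04 -1.0e+00]
t 14.775 p [ 0.5096 -0.0977  0.2481] q6 1.091 q1 -0.324 yaw -1.4141 togo [174.3  42.8  -2. ] F [ 0.5  0.2 -0.6] Tz [ 0.01 -0.02 -0.01] w 0.05382032895107432 tz [-2.1e-03  8.0e-04 -1.0e+00]
```

View pics/w12.png

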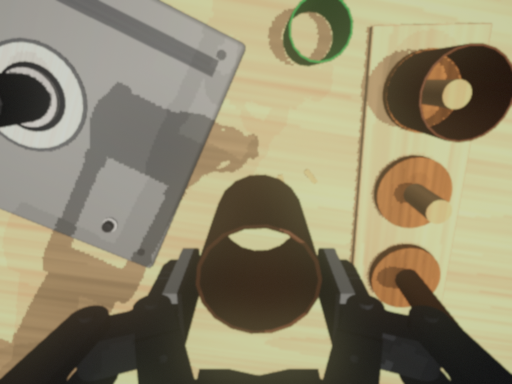

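Three posts are in view and the middle one (dowel top at (437,211)) is empty. The sleeve is hanging straight. Next I'll combine the views.

```bash
python3 - <<'E'
from h import *
w=load('w12');t=load('top0');s=load('side0')
print(tri([(w,(437,211)),(s,(305.3,141.3)),(t,(384.8,184))]))
print(onz(w,(437,211),.079), onz(w,(413.5,190),.024))
E
python3 -m inch '[[45,11,0,0],[90,22,0,0],[130,32,0,0],[160,39,0,0],[174,43,0,0]]'; bash s.sh
python3 - <<'E'
from h import *
c=snap('wrist','w13')
cv2.imwrite('pics/w13b.png',cv2.convertScaleAbs(c['frame'][:,:,::-1],alpha=1.6))
E
```

```text
(array([ 0.49517342, -0.27726604,  0.07794341]), [0.0007287683708863913, 0.001133224870585324, 0.0007717310672151847])
[ 0.49624736 -0.276609    0.079     ] [ 0.49977734 -0.27629498  0.024     ]
clock: 15.45
ee_pos: [0.495, -0.2759, 0.248]
orientation: [0.76, -0.649, -0.001, 0.0]
ft_force: [-0.3, 0.5, -0.8]
grip_width: 0.0536
t 15.45 p [ 0.495  -0.2759  0.248 ] q6 0.782 q1 -0.631 yaw -1.4135 togo [-414.5 -104.5  124.5] F [-0.3  0.5 -0.8] Tz [ 0.01 -0.    0.03] w 0.053628105103321215 tz [-0.002   0.0015 -1.    ]
```

View pics/w13b.png

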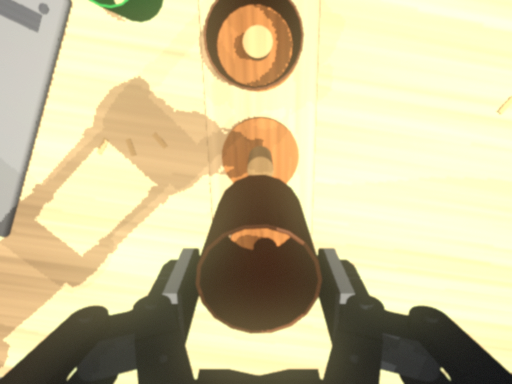

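```bash
python3 -m inch '[[1.2,-0.3,20,0],[1.2,-0.3,45,0],[1.2,-0.3,70,0],[1.2,-0.3,85,0],[1.2,-0.3,85,0]]'; bash s.sh
python3 - <<'E'
from h import *
togo(.4955,-.277,.086)
d=snap('side','s14');c=snap('wrist','w14');t=snap('top','t14')
g=cv2.convertScaleAbs(d['frame'][60:200,230:370,::-1],alpha=1.6)
f=cv2.convertScaleAbs(c['frame'][120:,100:400,::-1],alpha=1.6)
cv2.imwrite('pics/s14c.png',np.hstack([cv2.resize(g,(396,396)),cv2.resize(f,(400,396))]))
E
```

```text
clock: 16.12
ee_pos: [0.4956, -0.2748, 0.1634]
orientation: [0.761, -0.649, -0.001, -0.0]
ft_force: [0.5, -0.1, -0.6]
grip_width: 0.0537
t 16.125 p [ 0.4956 -0.2748  0.1634] q6 0.782 q1 -0.629 yaw -1.4113 togo [-413.4 -104.5   40.1] F [ 0.5 -0.1 -0.6] Tz [ 0.03 -0.02 -0.02] w 0.05370085089328055 tz [-0.0022  0.0019 -1.    ]
t 16.125 p [ 0.4956 -0.2748  0.1634] q6 0.782 q1 -0.629 yaw -1.4113 togo [ 2.3  0.3 77.4] F [ 0.5 -0.1 -0.6] Tz [ 0.03 -0.02 -0.02] w 0.05370085089328055 tz [-0.0022  0.0019 -1.    ]
```

View pics/s14c.png

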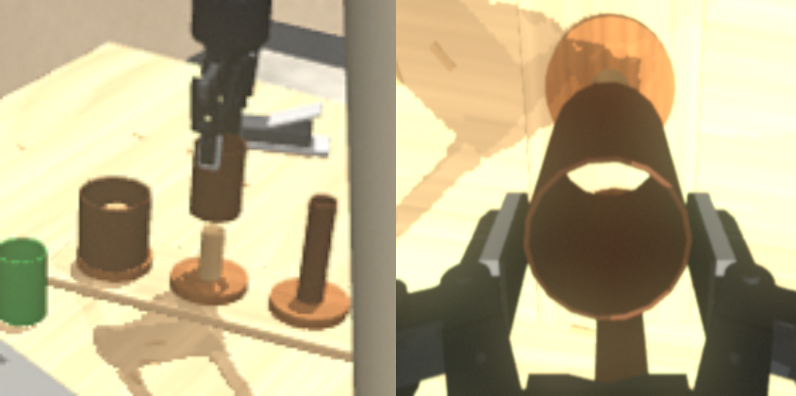

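The sleeve is upright above the empty dowel, and the neighbours are clear. Continue down.

```bash
python3 -m inch '[[2.3,0.3,12,0],[2.3,0.3,27,0],[2.3,0.3,42,0],[2.3,0.3,55,0],[2.3,0.3,62,0]]'; bash s.sh; python3 -m inch '[[0,0,4,0],[0,0,8,0],[0,0,11,0],[0,0,13,0]]'; bash s.sh
```

```text
clock: 16.9
ee_pos: [0.4957, -0.2781, 0.1011]
orientation: [0.761, -0.649, -0.001, 0.0]
ft_force: [0.1, -0.1, -0.2]
grip_width: 0.0531
t 16.9 p [ 0.4957 -0.2781  0.1011] q6 0.778 q1 -0.634 yaw -1.412 togo [-416.8 -104.5  -22.5] F [ 0.1 -0.1 -0.2] Tz [-0.01  0.06 -0.01] w 0.05310815885624603 tz [-0.0015  0.0011 -1.    ]
clock: 17.4
ee_pos: [0.4963, -0.2785, 0.0896]
orientation: [0.761, -0.649, 0.0, 0.0]
ft_force: [-0.6, 0.4, -0.4]
grip_width: 0.0537
t 17.4 p [ 0.4963 -0.2785  0.0896] q6 0.778 q1 -0.634 yaw -1.412 togo [-417.3 -104.   -34.6] F [-0.6  0.4 -0.4] Tz [-0.03 -0.    0.05] w 0.05366182288998399 tz [ 4.e-04 -3.e-04 -1.e+00]
```

```bash
python3 -m inch '[[0,0,1,0],[0,0,2,0],[0,0,3,0],[0,0,3.5,0]]'; bash s.sh
```

```text
clock: 17.9
ee_pos: [0.4962, -0.2784, 0.086]
orientation: [0.761, -0.649, 0.0, 0.0]
ft_force: [-0.2, -0.3, -0.8]
grip_width: 0.0538
t 17.9 p [ 0.4962 -0.2784  0.086 ] q6 0.778 q1 -0.634 yaw -1.4121 togo [-417.2 -104.1  -38. ] F [-0.2 -0.3 -0.8] Tz [-0.04 -0.04 -0.  ] w 0.053803096753023895 tz [ 1.e-04 -1.e-04 -1.e+00]
```

```bash
python3 -m inch '[[0,0,0.6,0],[0,0,1.2,0],[0,0,1.8,0],[0,0,1.8,0]]'; bash s.sh
```

```text
clock: 18.4
ee_pos: [0.4963, -0.2785, 0.0845]
orientation: [0.761, -0.649, 0.0, -0.0]
ft_force: [-0.2, 0.2, 2.0]
grip_width: 0.0535
t 18.4 p [ 0.4963 -0.2785  0.0845] q6 0.778 q1 -0.634 yaw -1.412 togo [-417.3 -104.   -39.6] F [-0.2  0.2  2. ] Tz [0.13 0.01 0.03] w 0.05350533463373888 tz [ 4.e-04 -3.e-04 -1.e+00]
```

The foot contacted at TCP 0.0845, exactly as expected. Release and rise.

```bash
python3 -m inch '[[0,0,0.3,0],[0,0,0.3,0],[0,0,0.3,0],[0,0,0.3,0],[0,0,0.3,0]]' 80; bash s.sh; python3 -m inch '[[0,0,-10,0],[0,0,-30,0],[0,0,-70,0],[0,0,-110,0],[0,0,-150,0]]'; python3 -m inch '[[0,0,0,0],[0,0,0,0]]'; python3 - <<'E'
from h import *
d=snap('side','s15');c=snap('wrist','w15');t=snap('top','t15')
g=cv2.convertScaleAbs(d['frame'][60:260,110:370,::-1],alpha=1.6)
f=cv2.convertScaleAbs(t['frame'][80:280,150:420,::-1],alpha=1.6)
cv2.imwrite('pics/s15c.png',np.hstack([cv2.resize(g,(390,300)),cv2.resize(f,(405,300))]))
E
```

```text
clock: 19.02
ee_pos: [0.4962, -0.2784, 0.0839]
orientation: [0.761, -0.649, 0.0, 0.0]
ft_force: [-0.5, 0.6, -0.3]
grip_width: 0.0801
t 19.025 p [ 0.4962 -0.2784  0.0839] q6 0.778 q1 -0.634 yaw -1.412 togo [-417.2 -104.1  -40.2] F [-0.5  0.6 -0.3] Tz [0.02 0.01 0.07] w 0.08008526028046715 tz [-0.e+00 -1.e-04 -1.e+00]
clock: 19.65
ee_pos: [0.4962, -0.2784, 0.2361]
orientation: [0.761, -0.649, 0.001, -0.0]
ft_force: [0.4, -0.9, 0.4]
grip_width: 0.0801
clock: 19.9
ee_pos: [0.4958, -0.2781, 0.2338]
orientation: [0.761, -0.649, -0.0, 0.0]
ft_force: [0.1, 0.4, -1.0]
grip_width: 0.0802
```

View pics/s15c.png

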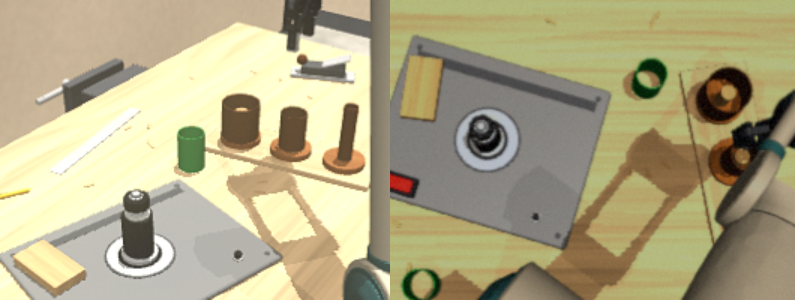

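View pics/w15.png

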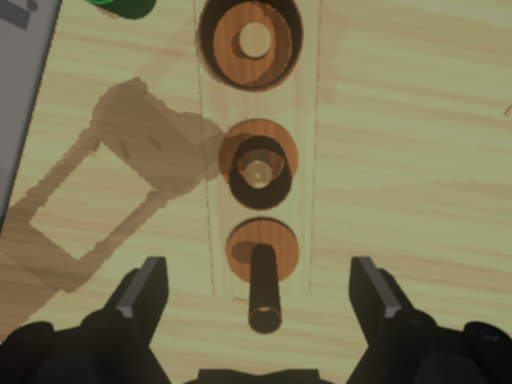

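The sleeve stands upright on the middle post, the knob is still on the machine, and the neighbours and offcut haven't moved. One last height check from two views, then I'll hand in.

```bash
python3 - <<'E'
from h import *
d=load('s15');c=load('w15')
# expected rim top circle at z=.100
for n,k in(('s',d),('w',c)):
    P=[proj(k,[.4958+.027*np.cos(a),-.278+.027*np.sin(a),.1]) for a in np.arange(0,6.28,.1)]
    im=k['frame'][:,:,::-1].copy(); im=cv2.convertScaleAbs(im,alpha=1.8)
    big=cv2.resize(im,None,fx=5,fy=5)
    for p in P: cv2.circle(big,tuple((p*5+2).astype(int)),1,(0,255,0),-1)
    m=(np.mean(P,0)*5).astype(int); cv2.imwrite(f'pics/v_{n}.png',big[m[1]-200:m[1]+200,m[0]-200:m[0]+200])
cv2.imwrite('pics/v.png',np.hstack([cv2.imread('pics/v_s.png'),cv2.imread('pics/v_w.png')]))
E
```

```text
(no output)
```

View pics/v.png

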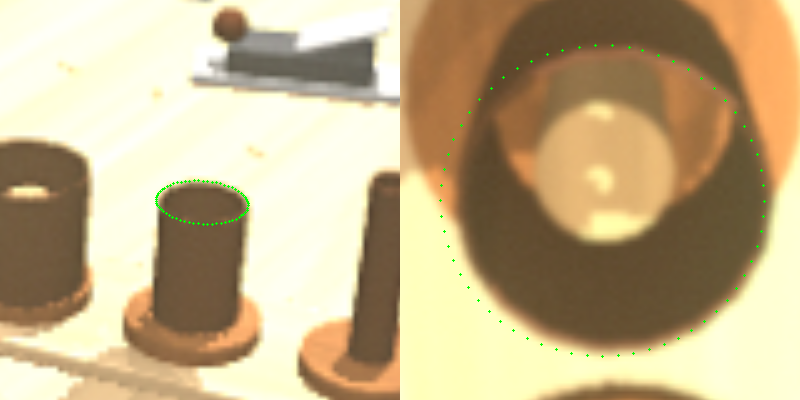

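The rim matches z = 0.100 m in both views, so the sleeve is fully down. Handing in.

```bash
python3 -c "
from cell import finish_job
print(finish_job())"
```

```text
the job is handed in; nothing more can be done
None
```

The coarse sleeve is off the drum and standing on the empty middle post. I handed the job in at about 20 s on the robot's clock, and no verdict was reported.

- **Knob:** I turned it clockwise about 2.5 rad at a steady 0.35 N m. The torque then rose to 0.68 and 1.02 N m, so I stopped against the clip, below the 1.4 N m the spindle lock holds.
- **Lift:** I gripped the sleeve with 40 N and drew it straight up. The force read about its own weight, so the drum had let go.
- **Placing:** I lowered it slowly until it touched the foot with the arm at the height I had worked out, then opened the gripper and rose clear.

**Last checks:** The rim circle I drew for "fully down" (z = 0.100 m) fits the sleeve closely in the side view and within 2–3 mm in the wrist view, and the sleeve stands upright. The knob is still on the machine. The other sleeves and the offcut look unmoved by eye; I did not measure them.

**What disagreed or went wrong:**
- **Missed first grasp:** My first grasp of the sleeve closed above its rim without touching it. At that opening the fingertips stood about level with the tool point, not 25 mm ahead as the text says. I opened, went about 16 mm lower and gripped it properly.
- **Not measured:** I did not measure the shoe position or the drum's rotation; I judged both from the torque and how freely the sleeve lifted.

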